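# Find the washing-machine foot that has lost its grip

### The arm

A 6-joint arm with a two-finger parallel gripper is mounted at the origin on a cart in front of the work surface, level with it; the furniture and walls round the work are solid. World frame = base frame: x ahead of the robot, y to its left, z up, the work surface at z = 0. Lengths are in m, angles in rad, forces in N, time in s.
With the tool pointing down it reaches from about 0.25 to 0.8 m from the base axis. Payload 8.5 kg.
Tool frame: the origin (TCP) lies on the centre line of the jaws, within the pads' length; the fingertips stand 17 mm ahead of it and the grasp point (between the pads) lies 2 mm behind it; z points along the fingers, y is the line along which they close (so a half turn about z gives the same grasp; the last joint's range is limited). The gripper opens to 85 mm and grips with 20 to 120 N. Pads are 22 mm wide; open, the fingers measure 114 mm over their backs; the gripper's body (76 mm by 85 mm) begins 54 mm behind the grasp point. The pads swing forward as they close: fully open they stand 13 mm farther back than shut.
Start: joints at [1.276, 0.238, -0.013, 1.319, 0, 1.571], TCP at [0.153, 0.502, 0.248] pointing down, gripper open.
Joint ranges: [-2.66, 2.66], [-1.03, 1.9], [-1.14, 1.46], [-1.82, 2.27], [-1.45, 1.34], [-3.14, 3.14]. Speed limits (rad/s): [2.22, 2.22, 2.79, 3.14, 3.14, 3.14].

### API

Orientations are given as [roll, pitch, yaw] about the fixed x, y, z axes, in that order (R = Rz(yaw) Ry(pitch) Rx(roll)).
In Python, from station import arm gives the robot as it stands.
- The arm moves only by the tool drive_tool, never from a script. Its argument "steps" is a list of rows, each an object with "delta_pos": the shift along the tool's x, y, z in mm, a list of three; "spin": the turn about the tool's z in degrees. A call has 1 to 10 rows; each row is the pose to reach, as a shift and turn from the pose commanded when the call began, along the tool's axes at that moment; what a row does not reach only later rows make up. A row lasts 1/8 s, in which the tool goes at most 62.5 mm and 10.7 degrees, less where a joint would pass 70% of its speed; a pose out of reach is approached as far as the arm can. A call with a gripper value outside its range is refused whole. "jaw" is the finger opening in mm, from 0 to 85.4, set as the call begins (left out, the last holds). The fingers move at their own pace and stop on an object; the grip force is fixed at half the most. Time passes only in rows, so rows that repeat a pose let the fingers close. It gives the time, the measured TCP pose, the force, the opening and the grip force at its end, in the units of the state.
- arm.read_state(): the state, without advancing time (a new reading comes with each control period).
- arm.capture(name): name is "scene" or "top" or "wrist"; returns (picture, depth): 384x512x3 uint8, red, green, blue; 384x512 float32, m along the optical axis (not along the pixel's ray), 0 where there is no reading.
- arm.calibration(name): a dict with "mtx" (3x3 intrinsics, pixels), "R" (3x3) and "t" (3): a world point X has camera coordinates R X + t. Camera axes: x right, y down, z forward; pixel columns grow to the right and rows downward; lengths in m; the calibration is good to about 2 mm. A picture is of the moment at which its call begins: read the wrist's pose just before it. calibration takes no time and is no camera call; for the wrist camera it gives the pose at the moment of the call.
- arm.close_job(): hands the job in; it is judged then, once.
The state is a dict: "t": time; "qpos": joint angles; "qvel": joint speeds; "effort": joint torques, N m; "ee_pos": TCP position; "ee_rot": TCP orientation; "force": force on the tool from outside, world axes, zero at the start; "moment": the same for the moment, N m; "gripper_width": finger opening in m; "grasp_force": force on a finger pad.
Only numpy, scipy, OpenCV 4.12 (cv2) and the standard library are available. Lean on these libraries where they do the work, as an engineer would, in place of code of your own. Each camera call takes 0.05 s, during which the arm holds its last target. There are 200 camera calls.

### The job

Raise the tile board of the slip tester slowly by its handle until one of the two machine feet slides down to the stop rail by itself while the other still holds on the start line, and leave the board at that angle. Then note the angle by bringing the index arm level with the board's edge, touching neither foot before that. Finally stand the foot that slid upright in the steel tray, leaving the other foot, the board and the index as they are.

Things in the scene. Friction and masses are not known exactly. Their poses are not given: they have to be found in the camera images.
- tester: Slip tester, fixed on the worktop: grey metal base plate 190 x 370 mm, 16 mm high, carrying a hinged tile board, a white quadrant with ticks and an index arm. Origin: underside, near the base's middle; x points away from the robot at zero yaw, y left, z up. Axle of board and index: along x through y -150, z 32 mm; both reach from it to +y.
- board (a joint): Tilt of the tile board about the axle, rad: 0 level, to 0.80, grows as the handle end is raised; stiff, it stays where left. About 9 N at the handle raise it.
- board_handle (a point): Middle of the board's handle: black round bar, diameter 14 mm, 96 mm long, parallel to the axle, 325 mm from it along the board and 30 mm above the axle's plane (62 mm above the worktop when level). Held by two thin steel arms 45 mm either side of this point; free space below and round it. It can turn between finger pads.
- board_mark (a point): Point on the dark sight line along the board's near edge, 200 mm from the axle; axes as the board's (y up the slope, z off its face). The board is 150 mm wide and 284 mm long; its glazed white face lies 12 mm above the axle's plane. On it a steel stop rail, 30 to 38 mm from the axle and 16 mm tall, and a thin dark start line 200 mm from the axle.
- index (a joint): Angle of the index arm about the same axle, rad, counted as the board's: 0 level, to 0.90. Parked above the board at 0.50 to 0.70. Level with the board's edge when both joints read the same. It swings past the board without touching it, stays where left and needs about 1 N at the knob.
- index_knob (a point): Middle of the index arm's knob: black round bar, diameter 16 mm, 32 mm long, parallel to the axle, 200 mm from it on the arm's centre line, 134 mm to the -x side of the tester's origin (59 mm clear of the board's near edge), on an 8 mm steel stem. It can turn between finger pads.
- index_mark (a point): Point on the centre line of the index arm (flat steel strip, 6 mm wide), 200 mm from the axle, beside the board's near edge. It meets board_mark when the index is level with the board.
- foot_1: One of two machine feet that look alike: black rubber sole, diameter 44 mm, 14 mm high, a nut of 19 mm up to 22 mm, then a steel stem of 12 mm up to 60 mm; 90 to 145 g. Origin: middle of its underside, z along the stem. Stands upright on the start line (within 5 mm), 35 mm to either side of the board's middle. Only the test shows which foot slips first, but one lets go between 0.22 and 0.36 rad.
- foot_2: The other machine foot, same size and look, on the start line 35 mm to the other side of the board's middle. The better foot lets go 0.07 rad or more after the worn one. A foot that slides ends against the stop rail, its middle 60 mm from the axle, still upright on the board.
- tray: Square open steel tray, 130 x 130 mm, 29 mm high with its rim, floor 3 mm, fixed on the worktop to the left or right of the tester. Origin: middle of its underside.
Things that resemble listed ones, but are neither listed nor needed, are in the scene too. Leave any orange or red look-alike of the foot_1 alone.

How it is judged:
By the outcome, as a careful person would: the job done as asked, in the order asked, and still so for the second after the job is handed in, with the robot touching nothing.
It also fails if it takes over 72 s, if anything falls off the work surface, if the arm or the gripper's body presses on something with over 40 N, if the wrist force passes 120 N, or if a joint passes its speed limit or range.

## Working session

There is one attempt and no reset: what is moved stays moved. The work goes in short steps, Python scripts to look and compute and a tool call to move; the robot and the scene stay as the last step left them, time stands still between calls to the robot, and variables do not carry over. Pictures are saved under pics/ and viewed, at most 10 in all, crops included, and the job is handed in when it is done.

Besides the shell and the picture viewer there is one more tool, called as name([rows], argument=value, ...), one row to a line, values as JSON. drive_tool: Moves the arm, as the interface text tells. Its arguments: {"type":"object","properties":{"steps":{"type":"array","items":{"type":"object","properties":{"delta_pos":{"type":"array","items":{"type":"number"}},"spin":{"type":"number"}}}},"jaw":{"type":"number"}},"required":["steps"]}

```bash
mkdir -p pics; ls; cat > h.py <<'E'
from station import arm
import numpy as np, cv2
def cap(name, fn=None):
    c=arm.calibration(name); im,d=arm.capture(name)
    if fn: cv2.imwrite('pics/'+fn+'.png',im[:,:,::-1]); np.savez('pics/'+fn+'.npz',im=im,d=d,**{k:np.array(c[k]) for k in('mtx','R','t')})
    return im,d,c
def world(u,v,z,c):
    r=np.linalg.inv(c['mtx'])@np.array([u,v,1.]); return np.array(c['R']).T@(r*z-np.array(c['t']))
def proj(X,c):
    p=np.array(c['mtx'])@(np.array(c['R'])@np.array(X)+np.array(c['t'])); return p[:2]/p[2]
E
python3 - <<'E'
from h import *
a=cap('scene','scene0')[0]; b=cap('top','top0')[0]
print(arm.read_state())
E
```

```text
pics
{'t': 0.1, 'qpos': array([ 1.27599620e+00,  2.38706423e-01, -1.41662012e-02,  1.31920163e+00,
        2.04114719e-05,  1.57080575e+00]), 'qvel': array([-0.00020949, -0.00181825,  0.00218045,  0.00077032, -0.00012201,
        0.00148538]), 'effort': array([-8.99646584e-04, -5.39717960e+01,  3.47000742e+01,  1.34168740e-02,
       -5.63490767e-05,  6.38944343e-06]), 'ee_pos': array([0.15243016, 0.50201678, 0.2477509 ]), 'ee_rot': array([-3.14031473e+00, -2.03994130e-05,  2.84678308e+00]), 'force': array([ 0.81323804,  0.3727716 , -0.09077139]), 'moment': array([-0.01445722, -0.01412935,  0.01565347]), 'grasp_force': 0.0, 'gripper_width': 0.08546378292622878}
```

View pics/top0.png

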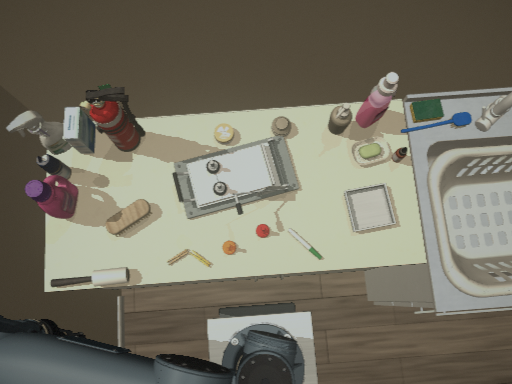

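View pics/scene0.png

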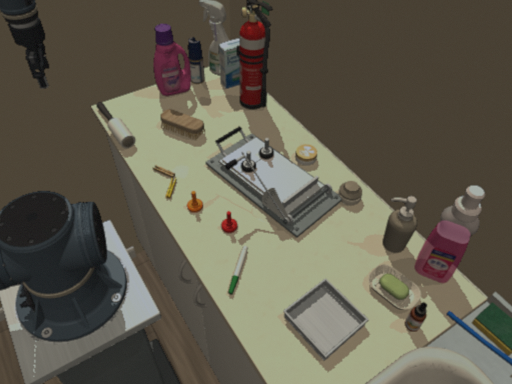

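The top view shows the tester (base corners about (175,172), (285,138), (297,187), (187,215)), with the handle at (180,187) and the black-soled feet at (213,166) and (220,188). The index knob is near (238,208) and the steel tray at (370,208). The look-alikes, red (262,230) and orange (230,247), stand off the board and are not wanted. One enlarged crop to confirm this.

```bash
python3 - <<'E'
from h import *
f=np.load('pics/top0.npz'); im,d=f['im'],f['d']
c=dict(mtx=f['mtx'],R=f['R'],t=f['t'])
cv2.imwrite('pics/crop1.png',cv2.resize(im[130:230,165:305],None,fx=5.7,fy=5.7,interpolation=cv2.INTER_CUBIC)[:,:,::-1])
for n,(u,v) in dict(handle=(180,187),f1=(213,166),f2=(220,188),knob=(238,208),tray=(370,208),tl=(176,172),tr=(284,139),br=(297,185),bl=(188,214)).items():
    w=d[v-2:v+3,u-2:u+3]; print(n,world(u,v,d[v,u],c).round(3), w.min().round(3),w.max().round(3))
E
```

```text
handle [0.551 0.213 0.066] 1.473 1.536
f1 [0.61  0.107 0.069] 1.458 1.502
f2 [0.536 0.089 0.075] 1.439 1.485
knob [0.453 0.037 0.162] 1.368 1.538
tray [ 0.451 -0.38   0.006] 1.52 1.537
tl [0.601 0.224 0.063] 0.0 1.569
tr [ 0.698 -0.126  0.017] 1.562 1.59
br [ 0.542 -0.154  0.014] 1.528 1.557
bl [0.475 0.199 0.01 ] 1.509 1.528
```

View pics/crop1.png

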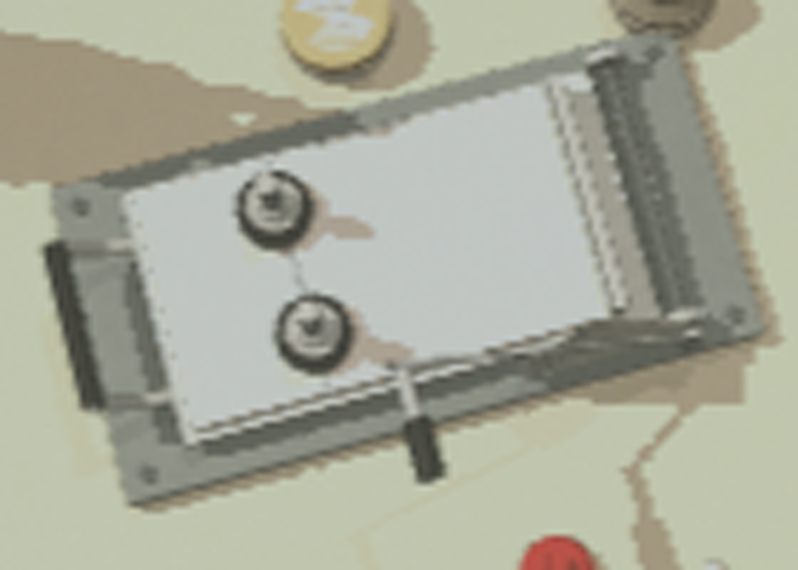

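The crop confirms it. Both feet are on the dotted start line, far foot at crop (273,207) and near foot at (313,332). The handle bar runs (55,245)-(95,405), the index knob is at (425,455), and the rail runs (553,85)-(615,305). Now I'll fit the tester pose.

```bash
cat >> h.py <<'E'
def atz(u,v,z,c):
    R,t=np.array(c['R']),np.array(c['t']); o=-R.T@t; r=R.T@np.linalg.inv(c['mtx'])@np.array([u,v,1.]); return o+r*(z-o[2])/r[2]
def load(fn):
    f=np.load('pics/'+fn+'.npz'); return f['im'],f['d'],dict(mtx=f['mtx'],R=f['R'],t=f['t'])
def t2w(p,P):
    x,y,a=P; c,s=np.cos(a),np.sin(a); return np.array([x+c*p[0]-s*p[1], y+s*p[0]+c*p[1], p[2]])
E
python3 - <<'E'
from h import *
from scipy.optimize import least_squares
im,d,c=load('top0')
px=lambda u,v:(165+u/5.7-.41,130+v/5.7-.41)
obs=[(px(55,183),(95,185,16)),(px(675,40),(95,-185,16)),(px(770,330),(-95,-185,16)),(px(130,502),(-95,185,16)),
 (px(57,247),(48,175,62)),(px(93,405),(-48,175,62)),(px(553,85),(75,-112,60)),(px(615,305),(-75,-112,60)),
 (px(273,207),(35,50,58)),(px(313,332),(-35,50,58))]
f=lambda P:np.concatenate([proj(t2w(np.array(m)/1e3,P),c)-p for p,m in obs])
s=least_squares(f,[.57,.03,.2],loss='soft_l1'); P=s.x; print(P, f(P).reshape(-1,2).round(1).tolist())
print('handle',t2w(np.array([0,.175,.062]),P))
k=px(425,455)
for th in(.5,.6,.7): print(th, proj(t2w(np.array([-.134,-.15+.2*np.cos(th),.032+.2*np.sin(th)]),P),c),k)
for u,v in ((347,190),(390,186),(396,228),(350,232)): print(atz(u,v,.029,c).round(3))
w=arm.calibration('wrist'); e=arm.read_state(); print('wristcam',(-np.array(w['R']).T@w['t']).round(3),np.array(w['R'])[2].round(3))
E
```

```text
[0.58629737 0.04602867 0.17634993] [[-3.0, 0.6], [-1.5, -1.4], [-2.6, 2.5], [-3.3, 0.8], [0.5, -1.5], [0.9, -0.0], [0.1, -2.7], [1.4, 3.3], [2.5, 0.2], [0.8, -0.7]]
handle [0.55559584 0.21831453 0.062     ]
0.5 [234.70684829 211.55463018] (239.15140350877195, 209.41456140350877)
0.6 [237.9863609  209.62864604] (239.15140350877195, 209.41456140350877)
0.7 [241.91165125 207.58901714] (239.15140350877195, 209.41456140350877)
[ 0.51  -0.309  0.029]
[ 0.513 -0.446  0.029]
[ 0.378 -0.447  0.029]
[ 0.377 -0.303  0.029]
wristcam [0.085 0.523 0.373] [ 0.273 -0.085 -0.958]
```

drive_tool([
  {"delta_pos": [-60,-20,0],"spin": -9},
  {"delta_pos": [-120,-42,0],"spin": -18},
  {"delta_pos": [-180,-65,0],"spin": -27},
  {"delta_pos": [-240,-87,0],"spin": -27},
  {"delta_pos": [-290,-105,10],"spin": -27},
  {"delta_pos": [-290,-105,10],"spin": -27},
], jaw=50)

```text
t: 0.85
ee_pos: [0.402, 0.3146, 0.2372]
ee_rot: [-3.14, -0.001, -2.971]
force: [-0.3, 0.3, 0.3]
gripper_width: 0.05
grasp_force: 0.0
```

```bash
python3 - <<'E'
from h import *
s=arm.read_state(); print(s['qpos'].round(3),s['ee_pos'],s['ee_rot'],s['t'])
E
```

```text
[ 6.650e-01  2.190e-01 -6.800e-02  1.286e+00 -1.000e-03  4.940e-01] [0.40201968 0.31464764 0.23722231] [-3.14013039e+00 -1.06739984e-03 -2.97085930e+00] 0.85
```

drive_tool([
  {"delta_pos": [-40,-40,10]},
  {"delta_pos": [-85,-80,20]},
  {"delta_pos": [-125,-115,40]},
  {"delta_pos": [-132,-123,50]},
  {"delta_pos": [-132,-123,50]},
], jaw=50)

```text
$.steps[0]: bad value
```

```bash
python3 - <<'E'
from h import *
im,d,c=cap('wrist','w1'); s=arm.read_state(); print(s['ee_pos'],s['ee_rot'])
for p in ([0,.175,.062],[.048,.175,.062],[-.048,.175,.062]): print(proj(t2w(np.array(p),[.586,.046,.176]),c))
E
```

```text
[0.40061597 0.31593548 0.23756141] [-3.14083843e+00 -1.40900433e-03 -2.96924968e+00]
[153.58151393 284.56566311]
[157.70640013 318.7148299 ]
[149.11733298 247.60753809]
```

View pics/w1.png

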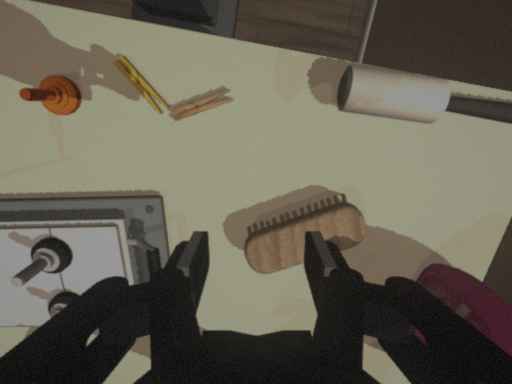

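The wrist view shows the board's handle bar at about (153,265), close to the prediction, with the feet at (50,255) and (65,303). The spin field is required, so I'll repeat the move with it.

drive_tool([
  {"delta_pos": [-40,-40,10],"spin": 0},
  {"delta_pos": [-85,-80,20],"spin": 0},
  {"delta_pos": [-125,-115,40],"spin": 0},
  {"delta_pos": [-132,-123,50],"spin": 0},
  {"delta_pos": [-132,-123,50],"spin": 0},
], jaw=50)

```text
t: 1.52
ee_pos: [0.5501, 0.2201, 0.1873]
ee_rot: [-3.141, -0.002, -2.965]
force: [-0.2, -0.5, -1.0]
gripper_width: 0.0501
grasp_force: 0.0
```

```bash
python3 - <<'E'
from h import *
im,d,c=cap('wrist','w2'); s=arm.read_state(); print(s['ee_pos'],s['ee_rot'])
for p in ([0,.175,.062],[.048,.175,.062],[-.048,.175,.062]): print(proj(t2w(np.array(p),[.586,.046,.176]),c))
E
```

```text
[0.54985961 0.22056218 0.18818556] [ 3.14152208e+00 -1.37794065e-03 -2.96422558e+00]
[253.69237054 191.01268478]
[253.81113409 240.38962596]
[253.56055235 136.20817027]
```

View pics/w2.png

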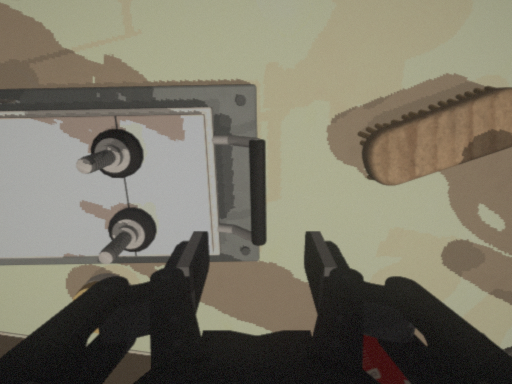

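The bar runs from (258,141) to (259,244), with the feet at (116,153) and (132,229). I'll refine the pose from these.

```bash
python3 - <<'E'
from h import *
from scipy.optimize import least_squares
im,d,c=load('w2')
a,b=atz(258,140,.064,c),atz(259,245,.064,c); print(a,b,(a+b)/2,np.linalg.norm(a-b))
# base plate corners z=.016 & board line, feet soles top z=.058
for u,v,z in((257,86,.016),(257,262,.016),(116,153,.058),(132,229,.058),(115,118,.044),(135,256,.044)): print(u,v,atz(u,v,z,c).round(4))
obs=[((258,140),(-48,175,62)),((259,245),(48,175,62)),((116,153),(-35,50,58)),((132,229),(35,50,58)),((257,86),(-95,185,16)),((257,262),(95,185,16)),((112,118),(-75,50,44)),((135,256),(75,50,44))]
f=lambda P:np.concatenate([proj(t2w(np.array(m)/1e3,P),c)-p for p,m in obs])
s=least_squares(f,[.57,.03,.2],loss='soft_l1',f_scale=2); P=s.x; print(P, f(P).reshape(-1,2).round(1).tolist())
s=arm.read_state();h=t2w(np.array([0,.175,.062]),P); Y=s['ee_rot'][2]
d=h-s['ee_pos']; print(h, d@[np.cos(Y),np.sin(Y),0],d@[np.sin(Y),-np.cos(Y),0], np.degrees(Y-P[2]))
E
```

```text
[0.51031906 0.21406263 0.064     ] [0.60542923 0.23209977 0.064     ] [0.55787414 0.2230812  0.064     ] 0.09680538272166919
257 86 [0.4662 0.2054 0.016 ]
257 262 [0.6507 0.2384 0.016 ]
116 153 [0.5436 0.0951 0.058 ]
132 229 [0.613  0.1129 0.058 ]
115 118 [0.5158 0.0868 0.044 ]
135 256 [0.6497 0.1124 0.044 ]
[0.58961182 0.05016095 0.18058748] [[-0.6, 0.4], [-1.2, -1.2], [-2.5, 2.5], [-7.9, 0.7], [10.7, -1.7], [9.6, 0.8], [2.4, -10.6], [0.1, 4.2]]
[0.5581805  0.22231517 0.062     ] -0.008499642963783622 0.00025735683633611514 -180.18451572829915
```

drive_tool([
  {"delta_pos": [-8,0,20],"spin": 0},
  {"delta_pos": [-8,0,60],"spin": 0},
  {"delta_pos": [-8,0,100],"spin": 0},
  {"delta_pos": [-8,0,128],"spin": 0},
  {"delta_pos": [-8,0,128],"spin": 0},
], jaw=32)

```text
t: 2.2
ee_pos: [0.5567, 0.2221, 0.0596]
ee_rot: [-3.141, -0.003, -2.963]
force: [-0.7, -0.4, 0.5]
gripper_width: 0.0316
grasp_force: 0.0
```

drive_tool([
  {"delta_pos": [0,0,0],"spin": 0},
  {"delta_pos": [0,0,0],"spin": 0},
  {"delta_pos": [0,0,0],"spin": 0},
  {"delta_pos": [0,0,0],"spin": 0},
], jaw=10)

```text
t: 2.7
ee_pos: [0.5591, 0.2227, 0.0623]
ee_rot: [3.139, 0.002, -2.964]
force: [-3.4, 5.4, 2.6]
gripper_width: 0.0118
grasp_force: 58.5
```

drive_tool([
  {"delta_pos": [0,-0.3,-2],"spin": 0},
  {"delta_pos": [0,-0.6,-5],"spin": 0},
  {"delta_pos": [0,-0.9,-8],"spin": 0},
  {"delta_pos": [0,-1.4,-12],"spin": 0},
  {"delta_pos": [0,-2,-16],"spin": 0},
  {"delta_pos": [0,-2.6,-20],"spin": 0},
  {"delta_pos": [0,-3.2,-24],"spin": 0},
  {"delta_pos": [0,-3.9,-28],"spin": 0},
  {"delta_pos": [0,-4.6,-32.3],"spin": 0},
  {"delta_pos": [0,-4.6,-32.3],"spin": 0},
])

```text
t: 3.95
ee_pos: [0.5599, 0.2184, 0.0942]
ee_rot: [3.138, 0.002, -2.964]
force: [-1.5, 7.0, -3.0]
gripper_width: 0.0119
grasp_force: 58.8
```

```bash
python3 - <<'E'
from h import *
im,d,c=cap('top','top1'); im2,d2,c2=cap('scene','scene1')
cv2.imwrite('pics/pair1.png',cv2.resize(np.hstack([im[130:230,165:305],im2[110:210,195:335]]),None,fx=2.8,fy=2.8)[:,:,::-1])
s=arm.read_state(); print(s['ee_pos'],s['ee_rot'],s['force'])
E
```

```text
[0.55984011 0.21834585 0.09416774] [ 3.13847045e+00  1.78118418e-03 -2.96366584e+00] [-1.88663667  6.59766709 -2.35153196]
```

View pics/pair1.png

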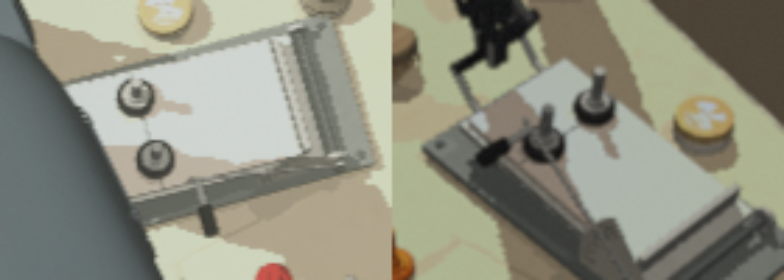

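The board is following the handle. Both feet are still on the line, in the top half at (135,97) and (155,160). Next, a foot tracker based on depth.

```bash
cat >> h.py <<'E'
P=np.array([.590,.050,.180])
def track(fn=None,names=('top','scene')):
    for n in names:
        im,d,c=cap(n,fn and fn+n); v,u=np.nonzero(d>0)
        X=(np.linalg.inv(c['mtx'])@np.vstack([u,v,np.ones(len(u))])*d[v,u]).T-np.array(c['t']); X=X@np.array(c['R'])
        a=P[2]; q=X[:,:2]-P[:2]; x=q@[np.cos(a),np.sin(a)]; y=q@[-np.sin(a),np.cos(a)]+.15; z=X[:,2]-.032
        m=(abs(x)<.065)&(y>.05)&(y<.24)&(z<.16)&(z>-.01)
        x,y,z=x[m],y[m],z[m]; k=np.ones(len(x),bool)
        for _ in range(6):
            A=np.c_[y,np.ones(len(y))]; s=np.linalg.lstsq(A[k],z[k],rcond=None)[0]; r=z-A@s; k=abs(r)<(.02 if _<2 else .005)
        th=np.arctan(s[0]); S=y*np.cos(th)+z*np.sin(th); h=r*np.cos(th)
        o=[]
        for lo,hi in((-.065,0),(0,.065)):
            f=(x>lo)&(x<hi)&(h>.008)&(h<.07)&(S>.04); o.append((f.sum(),*(np.array([np.median(x[f]),np.median(S[f])])*1e3).round(1)) if f.sum()>5 else f.sum())
        print(n,'th',th.round(4),'near/far',o)
    s=arm.read_state(); print('t',s['t'].round(2) if hasattr(s['t'],'round') else s['t'],'ee',s['ee_pos'].round(4))
E
python3 -c "
from h import *
track()"
```

```text
top th 0.0995 near/far [(np.int64(151), np.float64(-43.3), np.float64(199.5)), (np.int64(139), np.float64(30.0), np.float64(204.4))]
scene th 0.0969 near/far [(np.int64(157), np.float64(-44.3), np.float64(193.8)), (np.int64(165), np.float64(28.9), np.float64(198.4))]
t 4.15 ee [0.5599 0.2184 0.0942]
```

drive_tool([
  {"delta_pos": [0,-0.6,-2],"spin": 0},
  {"delta_pos": [0,-1.2,-5],"spin": 0},
  {"delta_pos": [0,-1.9,-9],"spin": 0},
  {"delta_pos": [0,-2.6,-13],"spin": 0},
  {"delta_pos": [0,-3.5,-17],"spin": 0},
  {"delta_pos": [0,-4.4,-20],"spin": 0},
  {"delta_pos": [0,-5.4,-23],"spin": 0},
  {"delta_pos": [0,-6.3,-26],"spin": 0},
  {"delta_pos": [0,-6.8,-28],"spin": 0},
  {"delta_pos": [0,-6.8,-28],"spin": 0},
])

```text
t: 5.4
ee_pos: [0.5611, 0.212, 0.122]
ee_rot: [3.138, 0.002, -2.963]
force: [-0.8, 8.4, -5.1]
gripper_width: 0.0121
grasp_force: 58.7
```

```bash
python3 -c "
from h import *
track()"
```

```text
top th 0.1886 near/far [(np.int64(151), np.float64(-43.3), np.float64(201.2)), (np.int64(149), np.float64(29.7), np.float64(205.3))]
scene th 0.1832 near/far [(np.int64(166), np.float64(-44.2), np.float64(193.6)), (np.int64(176), np.float64(29.2), np.float64(198.5))]
t 5.5 ee [0.5611 0.212  0.122 ]
```

drive_tool([
  {"delta_pos": [0,-0.4,-1],"spin": 0},
  {"delta_pos": [0,-0.9,-2.5],"spin": 0},
  {"delta_pos": [0,-1.4,-4],"spin": 0},
  {"delta_pos": [0,-1.9,-5.5],"spin": 0},
  {"delta_pos": [0,-2.4,-7],"spin": 0},
  {"delta_pos": [0,-2.8,-8.5],"spin": 0},
  {"delta_pos": [0,-2.8,-8.5],"spin": 0},
  {"delta_pos": [0,-2.8,-8.5],"spin": 0},
])

```text
t: 6.5
ee_pos: [0.5616, 0.2095, 0.1306]
ee_rot: [3.137, 0.002, -2.963]
force: [-0.4, 10.4, -3.9]
gripper_width: 0.0121
grasp_force: 58.6
```

```bash
python3 -c "
from h import *
track()"
```

```text
top th 0.2121 near/far [(np.int64(156), np.float64(-43.4), np.float64(201.6)), (np.int64(147), np.float64(29.8), np.float64(206.4))]
scene th 0.2076 near/far [(np.int64(170), np.float64(-44.6), np.float64(193.8)), (np.int64(176), np.float64(29.1), np.float64(198.7))]
t 6.6 ee [0.5616 0.2096 0.1306]
```

Now about 0.215 rad. I'll continue in small steps of about 0.018 rad.

drive_tool([
  {"delta_pos": [0,-0.3,-1],"spin": 0},
  {"delta_pos": [0,-0.6,-2],"spin": 0},
  {"delta_pos": [0,-1.0,-3],"spin": 0},
  {"delta_pos": [0,-1.4,-4.2],"spin": 0},
  {"delta_pos": [0,-1.8,-5.4],"spin": 0},
  {"delta_pos": [0,-1.8,-5.4],"spin": 0},
  {"delta_pos": [0,-1.8,-5.4],"spin": 0},
  {"delta_pos": [0,-1.8,-5.4],"spin": 0},
])

```text
t: 7.6
ee_pos: [0.5619, 0.2079, 0.136]
ee_rot: [3.137, 0.002, -2.963]
force: [-0.9, 10.3, -4.6]
gripper_width: 0.0119
grasp_force: 58.6
```

```bash
python3 -c "
from h import *
track()"
```

```text
top th 0.2287 near/far [(np.int64(147), np.float64(-43.3), np.float64(201.8)), (np.int64(143), np.float64(30.4), np.float64(206.4))]
scene th 0.2264 near/far [(np.int64(177), np.float64(-44.4), np.float64(193.6)), (np.int64(179), np.float64(29.1), np.float64(198.8))]
t 7.7 ee [0.5619 0.2079 0.136 ]
```

drive_tool([
  {"delta_pos": [0,-0.2,-1],"spin": 0},
  {"delta_pos": [0,-0.5,-2],"spin": 0},
  {"delta_pos": [0,-0.8,-3],"spin": 0},
  {"delta_pos": [0,-1.1,-4.2],"spin": 0},
  {"delta_pos": [0,-1.5,-5.4],"spin": 0},
  {"delta_pos": [0,-1.5,-5.4],"spin": 0},
  {"delta_pos": [0,-1.5,-5.4],"spin": 0},
  {"delta_pos": [0,-1.5,-5.4],"spin": 0},
])

```text
t: 8.7
ee_pos: [0.5622, 0.2061, 0.1413]
ee_rot: [3.137, 0.002, -2.963]
force: [0.2, 9.0, -6.1]
gripper_width: 0.0118
grasp_force: 58.5
```

```bash
python3 -c "
from h import *
track()"
```

```text
top th 0.2482 near/far [(np.int64(159), np.float64(-43.8), np.float64(201.3)), (np.int64(146), np.float64(30.2), np.float64(206.5))]
scene th 0.244 near/far [(np.int64(181), np.float64(-44.3), np.float64(193.4)), (np.int64(177), np.float64(28.9), np.float64(198.5))]
t 8.8 ee [0.5622 0.2062 0.1413]
```

drive_tool([
  {"delta_pos": [0,-0.3,-1],"spin": 0},
  {"delta_pos": [0,-0.6,-2],"spin": 0},
  {"delta_pos": [0,-1.0,-3],"spin": 0},
  {"delta_pos": [0,-1.4,-4.2],"spin": 0},
  {"delta_pos": [0,-1.8,-5.4],"spin": 0},
  {"delta_pos": [0,-1.8,-5.4],"spin": 0},
  {"delta_pos": [0,-1.8,-5.4],"spin": 0},
  {"delta_pos": [0,-1.8,-5.4],"spin": 0},
])

```text
t: 9.8
ee_pos: [0.5626, 0.2043, 0.1468]
ee_rot: [3.138, 0.002, -2.963]
force: [0.2, 8.8, -5.3]
gripper_width: 0.0122
grasp_force: 58.6
```

```bash
python3 -c "
from h import *
track()"
```

```text
top th 0.2628 near/far [(np.int64(155), np.float64(-43.4), np.float64(193.3)), (np.int64(154), np.float64(30.4), np.float64(206.6))]
scene th 0.2599 near/far [(np.int64(194), np.float64(-44.2), np.float64(182.8)), (np.int64(180), np.float64(29.1), np.float64(198.1))]
t 9.9 ee [0.5626 0.2043 0.1468]
```

The near foot has begun sliding, so I'll hold here and watch.

drive_tool([
  {"delta_pos": [0,0,0],"spin": 0},
  {"delta_pos": [0,0,0],"spin": 0},
  {"delta_pos": [0,0,0],"spin": 0},
  {"delta_pos": [0,0,0],"spin": 0},
  {"delta_pos": [0,0,0],"spin": 0},
  {"delta_pos": [0,0,0],"spin": 0},
  {"delta_pos": [0,0,0],"spin": 0},
  {"delta_pos": [0,0,0],"spin": 0},
])

```text
t: 10.9
ee_pos: [0.5626, 0.2043, 0.1468]
ee_rot: [3.138, 0.002, -2.963]
force: [0.2, 9.9, -4.3]
gripper_width: 0.0117
grasp_force: 58.6
```

```bash
python3 -c "
from h import *
track()"
```

```text
top th 0.2605 near/far [(np.int64(153), np.float64(-42.4), np.float64(115.7)), (np.int64(155), np.float64(30.1), np.float64(206.3))]
scene th 0.2612 near/far [(np.int64(205), np.float64(-43.7), np.float64(102.3)), (np.int64(178), np.float64(29.1), np.float64(198.8))]
t 11.0 ee [0.5626 0.2043 0.1468]
```

drive_tool([
  {"delta_pos": [0,0,0],"spin": 0},
  {"delta_pos": [0,0,0],"spin": 0},
  {"delta_pos": [0,0,0],"spin": 0},
  {"delta_pos": [0,0,0],"spin": 0},
  {"delta_pos": [0,0,0],"spin": 0},
  {"delta_pos": [0,0,0],"spin": 0},
  {"delta_pos": [0,0,0],"spin": 0},
  {"delta_pos": [0,0,0],"spin": 0},
])

```text
t: 12.0
ee_pos: [0.5626, 0.2043, 0.1468]
ee_rot: [3.138, 0.002, -2.963]
force: [-0.3, 9.3, -4.1]
gripper_width: 0.0119
grasp_force: 58.6
```

```bash
python3 -c "
from h import *
track()"
```

```text
top th 0.2617 near/far [(np.int64(84), np.float64(-40.2), np.float64(68.2)), (np.int64(156), np.float64(29.8), np.float64(206.1))]
scene th 0.2598 near/far [(np.int64(58), np.float64(-45.9), np.float64(68.8)), (np.int64(181), np.float64(29.1), np.float64(198.5))]
t 12.1 ee [0.5626 0.2043 0.1468]
```

The near foot is at the stop rail (about 60 mm) and the far foot still holds on the line. I'll release the handle, go up, then move to the index knob.

drive_tool([
  {"delta_pos": [0,0,0],"spin": 0},
  {"delta_pos": [0,0,0],"spin": 0},
  {"delta_pos": [0,0,0],"spin": 0},
  {"delta_pos": [0,0,-10],"spin": 0},
  {"delta_pos": [0,0,-40],"spin": 0},
  {"delta_pos": [0,0,-85],"spin": 0},
  {"delta_pos": [40,-40,-95],"spin": 0},
  {"delta_pos": [80,-82,-95],"spin": 0},
  {"delta_pos": [120,-120,-95],"spin": 0},
  {"delta_pos": [141,-144,-95],"spin": 0},
], jaw=32)

```text
t: 13.35
ee_pos: [0.4471, 0.0339, 0.2413]
ee_rot: [-3.141, 0.001, -2.966]
force: [-0.4, -0.6, -1.0]
gripper_width: 0.0319
grasp_force: 0.0
```

drive_tool([
  {"delta_pos": [0,0,0],"spin": 0},
  {"delta_pos": [0,0,0],"spin": 0},
], jaw=45)

```text
t: 13.6
ee_pos: [0.4494, 0.0357, 0.2409]
ee_rot: [-3.142, 0.001, -2.966]
force: [0.9, -0.3, 0.8]
gripper_width: 0.0452
grasp_force: 0.0
```

```bash
python3 -c "
from h import *
im,d,c=cap('wrist','w3'); s=arm.read_state(); print(s['ee_pos'],s['ee_rot'])
track('rel',('top','scene'))"
```

```text
[0.44945091 0.03598881 0.24068776] [-3.14158578e+00  8.18075709e-04 -2.96501599e+00]
top th 0.1844 near/far [(np.int64(11), np.float64(-37.2), np.float64(61.3)), np.int64(0)]
scene th 0.2592 near/far [(np.int64(57), np.float64(-45.5), np.float64(68.3)), (np.int64(179), np.float64(29.2), np.float64(199.2))]
t 13.75 ee [0.4494 0.0362 0.2403]
```

View pics/w3.png

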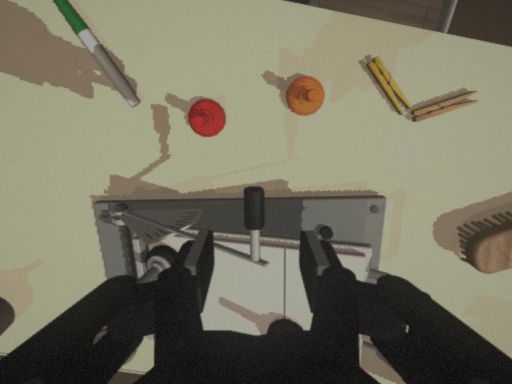

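In the wrist view the knob bar runs (254,187)-(256,228), with its stem going to the arm at (260,262). The foot that slid is by the rail at (160,262).

```bash
python3 -c "
from h import *
im,d,c=load('w3')
for v in (195,207,220): print(v,d[v,246:264].round(3))
z=np.median(d[190:225,251:258]); p=world(254.5,207,z,c); print('top of knob',p)
for q in ((254.5,187),(255.5,229)): print(world(*q,z,c))
k=world(254.5,207.5,z+.008,c); s=arm.read_state(); Y=s['ee_rot'][2]; dd=k-s['ee_pos']; print(k,dd@[np.cos(Y),np.sin(Y),0],dd@[np.sin(Y),-np.cos(Y),0],dd[2])
# index angle from z and from y
print(np.arcsin((k[2]-.032)/.2))
"
```

```text
195 [0.221 0.219 0.219 0.219 0.218 0.218 0.219 0.218 0.218 0.219 0.219 0.219
 0.218 0.219 0.22  0.22  0.221 0.223]
207 [0.224 0.221 0.221 0.223 0.221 0.22  0.22  0.221 0.221 0.22  0.221 0.221
 0.222 0.222 0.222 0.224 0.223 0.224]
220 [0.228 0.226 0.226 0.224 0.224 0.225 0.223 0.223 0.222 0.225 0.225 0.224
 0.225 0.224 0.226 0.226 0.227 0.229]
top of knob [0.45457219 0.03492716 0.15795106]
[0.4404775  0.03242733 0.15365365]
[0.46994586 0.03841278 0.16267816]
[0.45765339 0.03542524 0.15053524] -0.008026767489086426 -0.0022527790093267055 -0.08977465176937419
0.6343774348058749
```

drive_tool([
  {"delta_pos": [-6,-2,25],"spin": 0},
  {"delta_pos": [-6,-2,60],"spin": 0},
  {"delta_pos": [-6,-2,85],"spin": 0},
  {"delta_pos": [-6,-2,92],"spin": 0},
  {"delta_pos": [-6,-2,92],"spin": 0},
], jaw=45)

```text
t: 14.38
ee_pos: [0.4552, 0.035, 0.1484]
ee_rot: [-3.142, -0.001, -2.965]
force: [-0.5, -0.2, 0.8]
gripper_width: 0.0448
grasp_force: 0.0
```

drive_tool([
  {"delta_pos": [0,0,0],"spin": 0},
  {"delta_pos": [0,0,0],"spin": 0},
  {"delta_pos": [0,0,0],"spin": 0},
  {"delta_pos": [0,0,0],"spin": 0},
  {"delta_pos": [0,0,0],"spin": 0},
], jaw=12)

```text
t: 15.0
ee_pos: [0.4555, 0.035, 0.1488]
ee_rot: [3.141, 0.001, -2.965]
force: [0.5, 5.7, 4.9]
gripper_width: 0.0142
grasp_force: 58.7
```

```bash
python3 -c "
from h import *
import json
s=arm.read_state(); print({k:np.round(s[k],4) for k in ('t','ee_pos','ee_rot','force')})
im,d,c=cap('scene','sc2'); track('g',('scene',))
cv2.imwrite('pics/sc2c.png',cv2.resize(im[100:240,190:360],None,fx=4.2,fy=4.2,interpolation=cv2.INTER_CUBIC)[:,:,::-1])
"
```

```text
{'t': np.float64(15.0), 'ee_pos': array([0.4555, 0.035 , 0.1488]), 'ee_rot': array([ 3.1409e+00,  1.4000e-03, -2.9649e+00]), 'force': array([0.455 , 5.7065, 4.8561])}
scene th 0.2605 near/far [(np.int64(59), np.float64(-46.2), np.float64(68.4)), (np.int64(177), np.float64(29.4), np.float64(198.6))]
t 15.1 ee [0.4555 0.0351 0.1487]
```

View pics/sc2c.png

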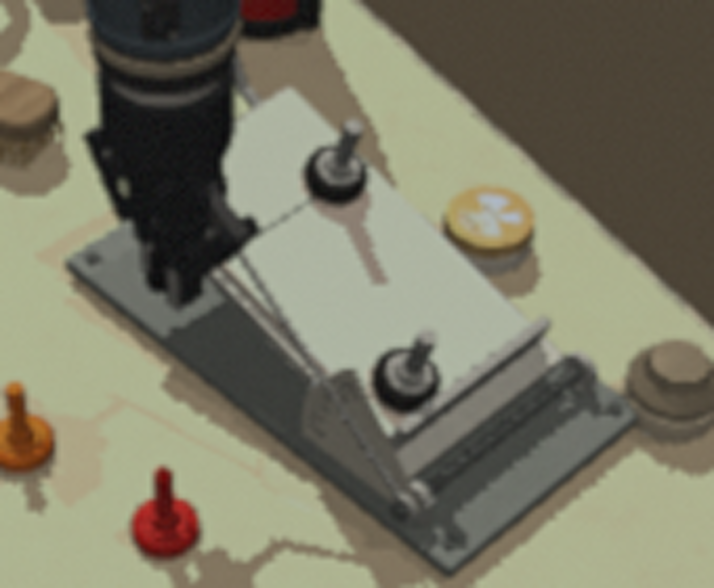

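The knob is held, and both feet and the board are undisturbed. I'll swing the index down along its arc to just above the board angle.

drive_tool([
  {"delta_pos": [0,4,6],"spin": 0},
  {"delta_pos": [0,8,12],"spin": 0},
  {"delta_pos": [0,12,19],"spin": 0},
  {"delta_pos": [0,16,26],"spin": 0},
  {"delta_pos": [0,20,33],"spin": 0},
  {"delta_pos": [0,23,40],"spin": 0},
  {"delta_pos": [0,28,53.5],"spin": 0},
  {"delta_pos": [0,31,63],"spin": 0},
  {"delta_pos": [0,31.6,65],"spin": 0},
  {"delta_pos": [0,31.6,65],"spin": 0},
])

```text
t: 16.35
ee_pos: [0.4495, 0.0656, 0.0832]
ee_rot: [-3.141, -0.0, -2.965]
force: [2.1, 2.1, 1.2]
gripper_width: 0.014
grasp_force: 61.7
```

```bash
python3 -c "
from h import *
im,d,c=cap('scene','sc3'); track('g',('scene',))
im2,d2,c2=cap('wrist','w4')
cv2.imwrite('pics/sc3c.png',cv2.resize(np.hstack([im[130:230,225:305],im2[150:290,60:172][::1].repeat(1,0)[:100,:80] if 0 else cv2.resize(im2[170:300,100:204],(80,100))]),None,fx=5,fy=5,interpolation=cv2.INTER_CUBIC)[:,:,::-1])
"
```

```text
scene th 0.2596 near/far [(np.int64(58), np.float64(-45.9), np.float64(68.9)), (np.int64(180), np.float64(29.0), np.float64(198.6))]
t 16.45 ee [0.4495 0.0656 0.0834]
```

View pics/sc3c.png

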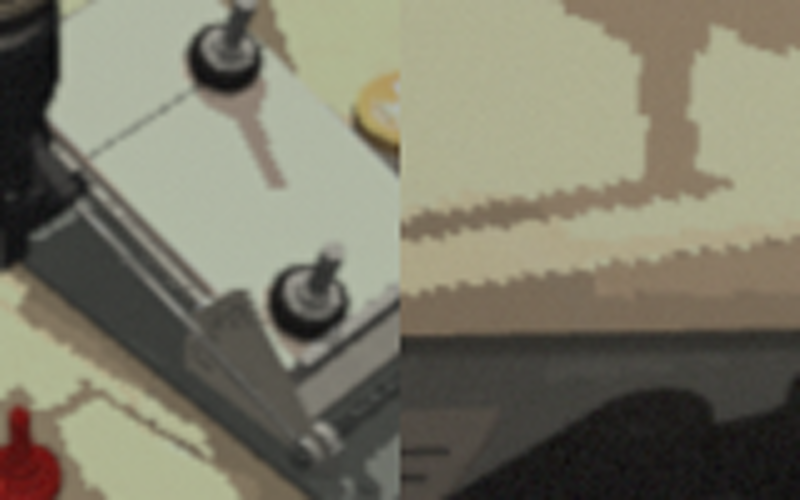

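The index strip now lies alongside the board edge, from the knob at crop (80,195) to the axle at (310,450). I'll measure its angle from the depth points beside the near edge.

```bash
cat > idx.py <<'E'
from h import *
def idx(fn,th=.2605,n=None):
    im,d,c=load(fn); v,u=np.nonzero(d>0)
    X=(np.linalg.inv(c['mtx'])@np.vstack([u,v,np.ones(len(u))])*d[v,u]).T-np.array(c['t']); X=X@np.array(c['R'])
    a=P[2]; q=X[:,:2]-P[:2]; x=q@[np.cos(a),np.sin(a)]; y=q@[-np.sin(a),np.cos(a)]+.15; z=X[:,2]-.032
    S=y*np.cos(th)+z*np.sin(th); h=-y*np.sin(th)+z*np.cos(th)
    for lo in range(60,180,20):
        m=(S>lo/1e3)&(S<lo/1e3+.02)&(x>-.125)&(x<-.07)&(h>-.03)
        i=np.argsort(x[m]); print(lo,[(int(p),int(r)) for p,r in zip(x[m][i]*1e3,h[m][i]*1e3)])
    m=(S>.1)&(S<.18)&(abs(x)<.06)&(abs(h)<.03); print('face h',np.median(h[m]),np.polyfit(S[m&(abs(h-.012)<.006)],h[m&(abs(h-.012)<.006)],1))
idx('sc3')
E
python3 idx.py
```

```text
60 [(-93, 6), (-92, 3), (-92, 6), (-92, 3), (-91, 5), (-91, 7), (-90, 0), (-90, 2), (-90, -1), (-90, -1), (-90, 2), (-89, -11), (-89, 3), (-88, -24), (-88, 13), (-88, 61), (-88, 14), (-88, -12), (-88, -20), (-88, -16), (-88, 57), (-88, 49), (-88, -16), (-88, -24), (-88, 46), (-88, 28), (-88, 16), (-88, -13), (-88, 35), (-88, 6), (-87, 52), (-87, 49), (-87, 38), (-87, -24), (-87, -22), (-87, 20), (-87, 49), (-87, 34), (-87, -17), (-87, -21), (-87, 52), (-87, 58), (-87, 20), (-87, 30), (-87, 27), (-87, 33), (-87, 41), (-87, 51), (-87, 33), (-87, -19), (-87, -29), (-87, 40), (-86, 11), (-86, 17), (-86, 18), (-86, 40), (-86, 22), (-86, 29), (-86, 51), (-86, 22), (-86, 44), (-86, 3), (-86, 0), (-86, -12), (-86, -15), (-86, -18), (-86, 47), (-86, 43), (-86, 14), (-86, 36), (-86, 33), (-86, 18), (-86, -23), (-86, 29), (-86, 54), (-86, 10), (-86, -27), (-86, -12), (-86, -28), (-86, 24), (-86, 46), (-86, 53), (-86, 21), (-86, 24), (-86, 39), (-85, 2), (-85, -16), (-85, 49), (-85, 24), (-85, 9), (-85, 35), (-85, 6), (-85, 16), (-85, 37), (-85, 52), (-85, 59), (-85, 12), (-85, 27), (-85, 19), (
[... 2514 characters left out ...]
10), (-71, 5), (-71, 9), (-71, 12), (-70, 12), (-70, 5), (-70, 0), (-70, 7), (-70, 11), (-70, 7)]
160 [(-96, 9), (-94, 9), (-93, 5), (-93, 7), (-93, 6), (-92, 3), (-92, 7), (-92, 3), (-92, 1), (-91, 5), (-79, 0), (-79, 2), (-79, -1), (-78, -2), (-78, -6), (-78, 0), (-77, 3), (-77, 0), (-77, 3), (-77, 0), (-77, -5), (-77, 3), (-77, 7), (-77, 2), (-77, -4), (-76, 2), (-76, 5), (-76, 4), (-75, 3), (-74, 2), (-74, 4), (-73, -6), (-73, 11), (-73, 3), (-72, 2), (-72, 9), (-72, 2), (-72, 10), (-72, 9), (-72, 5), (-72, 2), (-72, 4), (-71, 1), (-71, 8), (-71, 11), (-71, 12), (-71, 5), (-71, 11), (-71, 11), (-70, 3), (-70, 9), (-70, 13), (-70, 12)]
face h 0.011141419567574386 [-0.00167406  0.01141817]
```

```bash
cat > rect.py <<'E'
from h import *
import sys
def rect(fn,x,th=.2605):
    im,d,c=load(fn); S=np.arange(.06,.18,.0005); H=np.arange(-.016,.0181,.001)
    g=im.astype(np.float32)
    out=[]
    for h in H:
        pts=np.array([proj(t2w(np.array([x,-.15+s*np.cos(th)-h*np.sin(th),.032+s*np.sin(th)+h*np.cos(th)]),P),c) for s in S],np.float32)
        out.append(cv2.remap(g.mean(2),pts[:,0].reshape(1,-1),pts[:,1].reshape(1,-1),cv2.INTER_LINEAR)[0])
    out=np.array(out)
    for i,h in enumerate(H): print(int(round(h*1e3)),[int(out[i,a:a+60].mean()) for a in(0,60,120,180)])
fn=sys.argv[1]
for x in (-.091,-.077): print(x); rect(fn,x)
E
python3 rect.py sc3
```

```text
-0.091
-16 [77, 60, 59, 60]
-15 [76, 60, 59, 60]
-14 [76, 60, 59, 60]
-13 [76, 60, 59, 60]
-12 [76, 60, 59, 60]
-11 [76, 60, 59, 60]
-10 [76, 60, 59, 60]
-9 [76, 59, 59, 60]
-8 [77, 59, 59, 60]
-7 [77, 59, 59, 60]
-6 [77, 59, 60, 60]
-5 [77, 60, 61, 61]
-4 [77, 61, 62, 63]
-3 [77, 62, 65, 65]
-2 [77, 65, 68, 68]
-1 [77, 69, 72, 72]
0 [78, 73, 76, 78]
1 [79, 80, 82, 84]
2 [81, 87, 87, 92]
3 [83, 95, 92, 99]
4 [84, 103, 96, 106]
5 [86, 108, 100, 110]
6 [88, 112, 102, 113]
7 [89, 113, 102, 113]
8 [89, 112, 101, 112]
9 [89, 109, 98, 108]
10 [88, 104, 94, 104]
11 [87, 98, 89, 98]
12 [85, 91, 84, 92]
13 [84, 85, 79, 86]
14 [82, 79, 74, 80]
15 [81, 74, 71, 75]
16 [80, 70, 68, 71]
17 [79, 68, 66, 68]
18 [79, 67, 65, 65]
-0.077
-16 [84, 107, 98, 105]
-15 [84, 103, 94, 99]
-14 [83, 97, 89, 93]
-13 [82, 91, 84, 87]
-12 [81, 86, 79, 81]
-11 [80, 81, 74, 75]
-10 [80, 76, 71, 71]
-9 [80, 73, 69, 67]
-8 [79, 71, 67, 64]
-7 [79, 70, 67, 63]
-6 [79, 70, 67, 62]
-5 [79, 71, 67, 63]
-4 [79, 72, 69, 64]
-3 [79, 74, 71, 66]
-2 [79, 77, 74, 70]
-1 [79, 80, 78, 76]
0 [78, 83, 83, 83]
1 [78, 88, 90, 91]
2 [78, 93, 98, 100]
3 [78, 100, 106, 108]
4 [77, 107, 114, 115]
5 [77, 114, 120, 121]
6 [77, 120, 125, 125]
7 [77, 125, 128, 128]
8 [77, 129, 129, 128]
9 [77, 130, 127, 127]
10 [77, 130, 124, 124]
11 [77, 128, 120, 120]
12 [78, 124, 115, 115]
13 [78, 119, 110, 110]
14 [78, 114, 106, 106]
15 [78, 108, 102, 103]
16 [78, 104, 99, 101]
17 [78, 100, 98, 101]
18 [79, 99, 99, 104]
```

```bash
cat > idw.py <<'E'
from h import *
import sys
def idw(fn,th=.2605,y0=0.):
    im,d,c=load(fn); v,u=np.nonzero(d>0)
    X=(np.linalg.inv(c['mtx'])@np.vstack([u,v,np.ones(len(u))])*d[v,u]).T-np.array(c['t']); X=X@np.array(c['R'])
    a=P[2]; q=X[:,:2]-P[:2]; x=q@[np.cos(a),np.sin(a)]; y=q@[-np.sin(a),np.cos(a)]+.15; z=X[:,2]-.032
    S=y*np.cos(th)+z*np.sin(th); h=-y*np.sin(th)+z*np.cos(th)
    for s in range(60,280,20):
        o=[]
        for xx in range(-100,-20,2):
            m=(abs(S-s/1e3-.01)<.01)&(abs(x-xx/1e3)<.001)&(h>-.06)
            o.append('%d:%s'%(xx,np.round(np.median(h[m])*1e3,1) if m.sum()>2 else '-'))
        if sum(not q.endswith('-') for q in o)>8: print(s,*o)
idw(sys.argv[1])
E
python3 idw.py w4
```

```text
60 -100:-52.4 -98:-52.5 -96:-52.3 -94:-51.3 -92:-41.3 -90:-38.1 -88:0.5 -86:-1.2 -84:4.5 -82:14.4 -80:16.0 -78:- -76:- -74:- -72:- -70:- -68:-38.5 -66:-38.1 -64:-37.3 -62:- -60:- -58:- -56:- -54:- -52:- -50:- -48:- -46:- -44:- -42:- -40:- -38:- -36:- -34:- -32:- -30:- -28:- -26:- -24:- -22:-
80 -100:-57.7 -98:-57.4 -96:-57.6 -94:-51.1 -92:-45.6 -90:-42.7 -88:1.1 -86:-39.1 -84:-10.6 -82:-12.1 -80:-40.9 -78:-41.5 -76:-41.0 -74:-40.3 -72:-39.6 -70:-39.6 -68:-39.5 -66:- -64:- -62:- -60:- -58:- -56:- -54:- -52:- -50:- -48:- -46:- -44:- -42:- -40:- -38:- -36:- -34:- -32:- -30:- -28:- -26:- -24:- -22:-
100 -100:- -98:- -96:- -94:-51.9 -92:-48.3 -90:-47.3 -88:-46.6 -86:-46.0 -84:-44.9 -82:-44.4 -80:- -78:- -76:- -74:-2.9 -72:-5.7 -70:- -68:- -66:- -64:- -62:- -60:- -58:- -56:- -54:- -52:- -50:- -48:- -46:- -44:- -42:- -40:- -38:- -36:- -34:- -32:- -30:- -28:- -26:- -24:- -22:-
120 -100:- -98:- -96:- -94:-56.1 -92:-52.9 -90:-52.0 -88:0.5 -86:-51.7 -84:-52.1 -82:-52.3 -80:-51.9 -78:-52.2 -76:- -74:-2.6 -72:-0.6 -70:- -68:- -66:- -64:- -62:- -60:- -58:- -56:- -54:- -52:- -50:- -48:- -46:- -44:- -42:- -40:- -38:- -36:- -34:- -32:- -30:- -28:- -26:- -24:- -22:-
```

drive_tool([
  {"delta_pos": [0,0,0],"spin": 0},
  {"delta_pos": [0,0,0],"spin": 0},
  {"delta_pos": [0,0,0],"spin": 0},
  {"delta_pos": [0,0,-20],"spin": 0},
  {"delta_pos": [0,0,-60],"spin": 0},
  {"delta_pos": [0,0,-110],"spin": 0},
  {"delta_pos": [-20,25,-140],"spin": 0},
  {"delta_pos": [-20,50,-140],"spin": 0},
  {"delta_pos": [-20,50,-140],"spin": 0},
], jaw=45)

```text
t: 17.62
ee_pos: [0.4602, 0.1195, 0.2234]
ee_rot: [3.142, 0.0, -2.963]
force: [0.1, 0.7, -1.0]
gripper_width: 0.0448
grasp_force: 0.0
```

```bash
python3 -c "
from h import *
cap('wrist','w5'); track('g',('scene',))"; python3 idw.py w5
```

```text
scene th 0.261 near/far [(np.int64(62), np.float64(-46.2), np.float64(68.3)), (np.int64(180), np.float64(29.6), np.float64(198.9))]
t 17.725 ee [0.46   0.1182 0.2229]
60 -100:-52.7 -98:-52.2 -96:-52.6 -94:-51.6 -92:-39.8 -90:-35.3 -88:-0.6 -86:-33.5 -84:5.9 -82:25.9 -80:54.2 -78:- -76:- -74:- -72:2.3 -70:3.4 -68:3.7 -66:6.8 -64:10.9 -62:-33.5 -60:11.1 -58:11.4 -56:11.5 -54:16.3 -52:20.1 -50:21.3 -48:22.4 -46:23.6 -44:24.6 -42:25.8 -40:33.0 -38:48.8 -36:46.5 -34:46.5 -32:46.6 -30:44.7 -28:29.0 -26:25.4 -24:23.8 -22:24.6
80 -100:-57.7 -98:-58.0 -96:-57.3 -94:-55.2 -92:-43.6 -90:-41.5 -88:0.9 -86:-39.2 -84:4.4 -82:15.5 -80:20.3 -78:-41.9 -76:-41.3 -74:-3.3 -72:1.9 -70:3.4 -68:3.8 -66:8.2 -64:11.1 -62:-39.0 -60:10.9 -58:11.2 -56:11.6 -54:11.2 -52:11.4 -50:11.5 -48:11.6 -46:11.3 -44:11.3 -42:11.6 -40:11.6 -38:12.0 -36:11.7 -34:11.5 -32:11.5 -30:11.7 -28:11.6 -26:11.3 -24:11.4 -22:11.4
100 -100:- -98:- -96:- -94:-51.5 -92:-47.4 -90:-47.1 -88:2.0 -86:-44.6 -84:-47.6 -82:-47.1 -80:-46.6 -78:-46.6 -76:-46.4 -74:-2.6 -72:-4.0 -70:3.0 -68:5.4 -66:10.9 -64:11.3 -62:-44.5 -60:10.7 -58:10.4 -56:10
[... 2106 characters left out ...]
-30:11.5 -28:11.3 -26:11.5 -24:11.6 -22:11.6
240 -100:178.4 -98:- -96:- -94:- -92:- -90:- -88:- -86:- -84:- -82:- -80:- -78:- -76:-0.1 -74:2.7 -72:3.6 -70:5.8 -68:10.5 -66:11.5 -64:11.7 -62:11.6 -60:11.7 -58:11.6 -56:11.6 -54:11.4 -52:11.5 -50:11.5 -48:11.5 -46:11.5 -44:11.4 -42:11.4 -40:11.6 -38:11.2 -36:11.6 -34:11.4 -32:11.5 -30:11.4 -28:11.4 -26:11.4 -24:11.2 -22:11.4
260 -100:- -98:- -96:- -94:- -92:- -90:- -88:- -86:- -84:- -82:- -80:- -78:- -76:-0.3 -74:3.3 -72:3.7 -70:5.8 -68:10.8 -66:11.1 -64:11.4 -62:11.4 -60:11.5 -58:11.3 -56:11.4 -54:11.3 -52:11.2 -50:11.4 -48:11.1 -46:11.3 -44:11.2 -42:11.4 -40:11.7 -38:11.3 -36:11.2 -34:11.2 -32:11.2 -30:11.4 -28:11.1 -26:11.4 -24:11.4 -22:11.1
```

```bash
cat > knob.py <<'E'
from h import *
import sys
from scipy.optimize import least_squares
def knob(fn,th=.2605):
    im,d,c=load(fn); v,u=np.nonzero(d>0)
    X=(np.linalg.inv(c['mtx'])@np.vstack([u,v,np.ones(len(u))])*d[v,u]).T-np.array(c['t']); X=X@np.array(c['R'])
    a=P[2]; q=X[:,:2]-P[:2]; x=q@[np.cos(a),np.sin(a)]; y=q@[-np.sin(a),np.cos(a)]+.15; z=X[:,2]-.032
    S=y*np.cos(th)+z*np.sin(th); h=-y*np.sin(th)+z*np.cos(th)
    m=(S>.16)&(S<.24)&(x>-.06)&(x<-.04)&(abs(h-.012)<.008); h0=np.median(h[m])-.012; print('face slope',np.polyfit(S[m],h[m],1)[0],h0)
    for r,lo,hi in((.008,-.148,-.124),(.004,-.115,-.093)):
        m=(x>lo)&(x<hi)&(abs(S-.2)<.03)&(h>-.004)&(h<.03)
        f=lambda p:np.hypot(S[m]-p[0],h[m]-p[1])-r
        s=least_squares(f,[.2,.003],loss='soft_l1',f_scale=.0005).x; print(m.sum(),'centre S,h mm',s*1e3,'index-board rad',(s[1]-h0)/s[0])
    m=(x>-.093)&(x<-.085)&(S>.06)&(S<.185)&(h>-.006)&(h<.012)
    for lo in range(60,185,10):
        k=m&(abs(S-lo/1e3-.005)<.005); print(lo,k.sum(),np.percentile(h[k],[10,50,80,95]).round(4)*1e3 if k.sum() else '')
knob(sys.argv[1])
E
python3 knob.py w5; python3 knob.py w3 | head -3
```

```text
face slope 1.949528828798079e-05 -0.0005259076610836973
490 centre S,h mm [198.03032      4.20087845] index-board rad 0.023869002043809005
202 centre S,h mm [198.51249399   4.18182556] index-board rad 0.023715047471708658
60 30 [-0.3  3.1  4.4  4.9]
70 30 [1.1 3.7 4.3 4.8]
80 33 [1.1 4.  4.4 4.9]
90 33 [0.5 3.9 4.8 5.2]
100 37 [1.5 4.6 5.3 5.9]
110 33 [2.6 4.4 5.2 5.6]
120 37 [1.3 4.8 5.7 6.1]
130 38 [1.6 5.3 5.8 6.3]
140 38 [2.1 5.2 6.  6.6]
150 38 [2.5 5.6 6.1 7. ]
160 42 [2.8 5.6 6.4 6.9]
170 43 [3.  6.  6.9 7.2]
180 20 [2.6 6.3 6.9 7.5]
face slope 0.0024784627509790848 -0.0005149428092146753
0 centre S,h mm [200.   3.] index-board rad 0.017574714046073376
0 centre S,h mm [200.   3.] index-board rad 0.017574714046073376
```

Measured against the board face, the index is 0.024 rad high, and the knob, stem and strip slope all agree. I'll regrip and lower it about 4.7 mm along the arc.

drive_tool([
  {"delta_pos": [20,-25,10],"spin": 0},
  {"delta_pos": [20,-50,30],"spin": 0},
  {"delta_pos": [20,-50,80],"spin": 0},
  {"delta_pos": [20,-50,125],"spin": 0},
  {"delta_pos": [20,-50,138],"spin": 0},
  {"delta_pos": [20,-50,138],"spin": 0},
], jaw=45)

```text
t: 18.48
ee_pos: [0.4492, 0.0653, 0.0853]
ee_rot: [-3.141, -0.001, -2.966]
force: [1.1, -0.2, 0.7]
gripper_width: 0.0446
grasp_force: 0.0
```

drive_tool([
  {"delta_pos": [0,0,0],"spin": 0},
  {"delta_pos": [0,0,0],"spin": 0},
  {"delta_pos": [0,0,0],"spin": 0},
  {"delta_pos": [0,0,0],"spin": 0},
  {"delta_pos": [0,0.3,1.2],"spin": 0},
  {"delta_pos": [0,0.6,2.4],"spin": 0},
  {"delta_pos": [0,0.9,3.6],"spin": 0},
  {"delta_pos": [0,1.2,4.7],"spin": 0},
  {"delta_pos": [0,1.2,4.7],"spin": 0},
  {"delta_pos": [0,1.2,4.7],"spin": 0},
], jaw=12)

```text
t: 19.73
ee_pos: [0.4502, 0.0673, 0.0808]
ee_rot: [3.141, 0.002, -2.965]
force: [5.0, 3.4, 2.1]
gripper_width: 0.014
grasp_force: 58.4
```

drive_tool([
  {"delta_pos": [0,0,0],"spin": 0},
  {"delta_pos": [0,0,0],"spin": 0},
  {"delta_pos": [0,0,0],"spin": 0},
  {"delta_pos": [0,0,-20],"spin": 0},
  {"delta_pos": [0,0,-60],"spin": 0},
  {"delta_pos": [0,0,-110],"spin": 0},
  {"delta_pos": [-20,25,-140],"spin": 0},
  {"delta_pos": [-20,50,-140],"spin": 0},
  {"delta_pos": [-20,50,-140],"spin": 0},
], jaw=45)

```text
t: 20.85
ee_pos: [0.4599, 0.1206, 0.2206]
ee_rot: [-3.142, -0.0, -2.963]
force: [0.2, -0.3, 0.0]
gripper_width: 0.0451
grasp_force: 0.0
```

```bash
python3 -c "
from h import *
cap('wrist','w6'); track('g',('scene',))"; python3 knob.py w6
```

```text
scene th 0.2604 near/far [(np.int64(60), np.float64(-46.5), np.float64(69.4)), (np.int64(182), np.float64(29.2), np.float64(198.9))]
t 20.95 ee [0.4597 0.1194 0.2202]
face slope 0.00041397963783652923 -0.0004882907151169298
463 centre S,h mm [198.02086391  -2.10011659] index-board rad -0.008139677003402105
195 centre S,h mm [201.83477836   3.93283011] index-board rad 0.021904653226531155
60 30 [-1.9  1.   1.9  2.3]
70 33 [-2.5  1.2  1.9  2.4]
80 34 [-0.7  1.3  2.   2.2]
90 33 [-2.6  1.   1.5  1.8]
100 34 [-2.3  0.8  1.8  2.2]
110 35 [-2.1  0.9  1.6  1.8]
120 36 [-2.3  0.8  1.5  2.1]
130 37 [-1.8  0.6  1.7  2.4]
140 39 [-1.9  0.7  1.3  1.8]
150 38 [-2.3  0.5  1.   1.5]
160 39 [-2.7  0.6  1.5  2.1]
170 43 [-2.5  0.7  1.3  1.7]
180 23 [-3.8  0.6  1.   1.6]
```

```bash
sed -i 's/\[.2,.003\]/[.199,-.002]/; s/(h>-.004)/(h>-.007)/' knob.py; python3 knob.py w6 | head -3; python3 knob.py w5|head -3
```

```text
face slope 0.00041397963783652923 -0.0004882907151169298
472 centre S,h mm [198.01114914  -2.09620455] index-board rad -0.008120319704352834
195 centre S,h mm [198.50018501  -2.06744992] index-board rad -0.007955454593899567
face slope 1.949528828798079e-05 -0.0005259076610836973
490 centre S,h mm [198.03031994   4.20087839] index-board rad 0.023869001759106216
202 centre S,h mm [201.64492844  10.26881319] index-board rad 0.05353331191642102
```

Index is now 0.008 rad low. I'll make one fine correction: regrip at the pose where I released it, and go up 1.5 mm.

drive_tool([
  {"delta_pos": [20,-25,10],"spin": 0},
  {"delta_pos": [20,-50,30],"spin": 0},
  {"delta_pos": [20,-50,80],"spin": 0},
  {"delta_pos": [20,-50,125],"spin": 0},
  {"delta_pos": [20,-50,139],"spin": 0},
  {"delta_pos": [20,-50,139],"spin": 0},
], jaw=45)

```text
t: 21.7
ee_pos: [0.4489, 0.0665, 0.0815]
ee_rot: [-3.141, -0.002, -2.966]
force: [-0.5, -0.5, 0.2]
gripper_width: 0.0449
grasp_force: 0.0
```

drive_tool([
  {"delta_pos": [0,0,0],"spin": 0},
  {"delta_pos": [0,0,0],"spin": 0},
  {"delta_pos": [0,0,0],"spin": 0},
  {"delta_pos": [0,0,0],"spin": 0},
  {"delta_pos": [0,-0.1,-0.4],"spin": 0},
  {"delta_pos": [0,-0.2,-0.8],"spin": 0},
  {"delta_pos": [0,-0.3,-1.2],"spin": 0},
  {"delta_pos": [0,-0.4,-1.5],"spin": 0},
  {"delta_pos": [0,-0.4,-1.5],"spin": 0},
  {"delta_pos": [0,-0.4,-1.5],"spin": 0},
], jaw=12)

```text
t: 22.95
ee_pos: [0.4503, 0.0672, 0.0835]
ee_rot: [3.141, 0.002, -2.965]
force: [3.5, 5.1, 0.1]
gripper_width: 0.0141
grasp_force: 58.5
```

drive_tool([
  {"delta_pos": [0,0,0],"spin": 0},
  {"delta_pos": [0,0,0],"spin": 0},
  {"delta_pos": [0,0,0],"spin": 0},
  {"delta_pos": [0,0,-20],"spin": 0},
  {"delta_pos": [0,0,-60],"spin": 0},
  {"delta_pos": [0,0,-110],"spin": 0},
  {"delta_pos": [-20,0,-140],"spin": 0},
  {"delta_pos": [-20,0,-140],"spin": 0},
], jaw=45)

```text
t: 23.95
ee_pos: [0.4711, 0.0702, 0.2251]
ee_rot: [-3.141, 0.004, -2.965]
force: [0.1, 0.2, 0.2]
gripper_width: 0.0447
grasp_force: 0.0
```

```bash
python3 -c "
from h import *
cap('wrist','w7'); track('g',('scene',))"; python3 knob.py w7; python3 idw.py w7 | cut -c1-10 | head -3
```

```text
scene th 0.2612 near/far [(np.int64(58), np.float64(-45.1), np.float64(68.5)), (np.int64(180), np.float64(28.5), np.float64(198.8))]
t 24.05 ee [0.4686 0.0699 0.2225]
face slope 0.000268682170189709 -0.0005002198923647755
442 centre S,h mm [198.11832101  -1.60014906] index-board rad -0.00555188012315342
198 centre S,h mm [198.64067327  -1.60016765] index-board rad -0.00553737429832391
60 28 [-1.3  1.8  2.4  2.6]
70 34 [-1.3  1.4  2.4  3.1]
80 34 [-1.9  1.2  1.7  2.3]
90 33 [-1.1  1.2  2.   2.5]
100 35 [-2.1  1.2  2.   2.6]
110 36 [-1.5  1.4  1.9  2.2]
120 36 [-2.4  1.4  1.9  2.5]
130 38 [-1.9  1.1  1.8  2. ]
140 36 [-1.7  1.2  2.   2.5]
150 42 [-2.5  1.3  1.9  2.6]
160 38 [-2.2  1.1  1.9  2.6]
170 44 [-1.2  0.8  1.5  2.1]
180 19 [-2.7  0.7  1.1  1.6]
60 -100:-5
80 -100:-5
100 -100:-
```

The index is within 0.006 rad of the board (about 1 mm at the mark), which is good enough. Now to the foot that slid (the near one): turn 90° so the jaws close along the axle direction.

drive_tool([
  {"delta_pos": [-10,-20,0],"spin": 10},
  {"delta_pos": [-20,-40,0],"spin": 20},
  {"delta_pos": [-30,-60,0],"spin": 30},
  {"delta_pos": [-40,-80,0],"spin": 40},
  {"delta_pos": [-50,-100,0],"spin": 50},
  {"delta_pos": [-60,-120,0],"spin": 60},
  {"delta_pos": [-70,-140,0],"spin": 70},
  {"delta_pos": [-74,-148,0],"spin": 80},
  {"delta_pos": [-74,-148,0],"spin": 90},
  {"delta_pos": [-74,-148,0],"spin": 90},
], jaw=32)

```text
t: 25.3
ee_pos: [0.5668, -0.0627, 0.2216]
ee_rot: [-3.139, -0.001, 1.748]
force: [-0.2, -0.8, -0.1]
gripper_width: 0.0321
grasp_force: 0.0
```

```bash
cat > foot.py <<'E'
from h import *
im,d,c=cap('wrist','w8'); s=arm.read_state(); print(s['ee_pos'],s['ee_rot'],s['qpos'].round(2))
th=.2605; v,u=np.nonzero(d>0)
X=(np.linalg.inv(c['mtx'])@np.vstack([u,v,np.ones(len(u))])*d[v,u]).T-np.array(c['t']); X=X@np.array(c['R'])
a=P[2]; q=X[:,:2]-P[:2]; x=q@[np.cos(a),np.sin(a)]; y=q@[-np.sin(a),np.cos(a)]+.15; z=X[:,2]-.032
S=y*np.cos(th)+z*np.sin(th); h=-y*np.sin(th)+z*np.cos(th)
for lo,hi in((.022,.03),(.036,.05),(.05,.066),(.066,.076)):
    m=(h>lo)&(h<hi)&(x>-.075)&(x<-.005)&(S>.042)&(S<.1)
    print(lo,m.sum(),[np.percentile(w[m],[2,50,98]).round(4) for w in(x,S,h)] if m.sum() else '')
m=(h>.036)&(h<.08)&(x>-.07)&(x<-.01)&(S>.03)&(S<.1); xs=np.median(x[m])
y0,z0=.06*np.cos(th)-.06*np.sin(th),.06*np.sin(th)+.06*np.cos(th)
g=t2w(np.array([xs,y0-.15,z0+.032]),P); Y=s['ee_rot'][2]; dd=g-s['ee_pos']; print(xs,g,dd@[np.cos(Y),np.sin(Y),0],dd@[np.sin(Y),-np.cos(Y),0],dd[2], proj(g,c))
cv2.imwrite('pics/w8.png',im[:,:,::-1])
E
python3 foot.py
```

```text
[ 0.56692556 -0.06263111  0.22191629] [-3.13927906e+00 -5.53815950e-04  1.75096712e+00] [-0.11  0.33  0.04  1.29 -0.    1.28]
0.022 941 [array([-0.0522, -0.0342, -0.0139]), array([0.0453, 0.0674, 0.0795]), array([0.0222, 0.0255, 0.0286])]
0.036 104 [array([-0.0389, -0.0335, -0.0272]), array([0.0606, 0.0645, 0.066 ]), array([0.0373, 0.0435, 0.0496])]
0.05 139 [array([-0.039 , -0.0332, -0.0267]), array([0.0595, 0.0646, 0.0659]), array([0.0507, 0.059 , 0.0657])]
0.066 180 [array([-0.0382, -0.0325, -0.0275]), array([0.0542, 0.0615, 0.0654]), array([0.0662, 0.0711, 0.0726])]
-0.03316005673828217 [ 0.57661745 -0.06167832  0.1054295 ] -0.0007994023142283261 0.009705744311545078 -0.11648679033752289 [265.81732141 191.0629807 ]
```

View pics/w8.png

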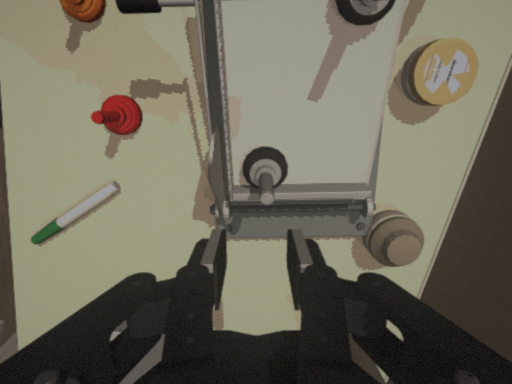

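The wrist view shows the slid foot with its stem top at (267,198) and sole at (265,165). Red, orange and the brown object are elsewhere. Descending onto the stem.

drive_tool([
  {"delta_pos": [0,9.5,20],"spin": 0},
  {"delta_pos": [0,9.5,55],"spin": 0},
  {"delta_pos": [0,9.5,90],"spin": 0},
  {"delta_pos": [0,9.5,110],"spin": 0},
  {"delta_pos": [0,9.5,117],"spin": 0},
  {"delta_pos": [0,9.5,117],"spin": 0},
], jaw=32)

```text
t: 26.1
ee_pos: [0.577, -0.0609, 0.106]
ee_rot: [-3.141, -0.0, 1.749]
force: [-0.2, -1.2, 0.8]
gripper_width: 0.0318
grasp_force: 0.0
```

drive_tool([
  {"delta_pos": [0,0,0],"spin": 0},
  {"delta_pos": [0,0,0],"spin": 0},
  {"delta_pos": [0,0,0],"spin": 0},
  {"delta_pos": [0,0,0],"spin": 0},
  {"delta_pos": [0,0,-2],"spin": 0},
  {"delta_pos": [0,0,-6],"spin": 0},
  {"delta_pos": [0,0,-14],"spin": 0},
  {"delta_pos": [0,0,-30],"spin": 0},
], jaw=5)

```text
t: 27.1
ee_pos: [0.5769, -0.061, 0.1365]
ee_rot: [-3.14, -0.0, 1.747]
force: [-0.4, 0.3, -1.5]
gripper_width: 0.0102
grasp_force: 58.4
```

```bash
python3 - <<'E'
from h import *
track('g',('scene',))
im,d,c=load('top0')
# tray centre from rim points
v,u=np.mgrid[180:240,340:405].reshape(2,-1); 
X=np.array([world(a,b,d[b,a],c) for a,b in zip(u,v)]); m=(X[:,2]>.018)&(X[:,2]<.045)
r=cv2.minAreaRect((X[m][:,:2]*1e3).astype(np.float32)); print(r, 'floor z',np.median(X[:,2]))
s=arm.read_state(); print(s['qpos'].round(2))
t=np.r_[np.array(r[0])/1e3,.12]; Y=s['ee_rot'][2]; dd=t-s['ee_pos']; print(dd@[np.cos(Y),np.sin(Y),0],dd@[np.sin(Y),-np.cos(Y),0])
E
```

```text
scene th 0.2603 near/far [(np.int64(54), np.float64(-47.6), np.float64(75.4)), (np.int64(183), np.float64(29.2), np.float64(198.8))]
t 27.15 ee [ 0.5781 -0.0611  0.1392]
((452.4006042480469, -375.41107177734375), (135.44589233398438, 138.05906677246094), 6.1922760009765625) floor z 0.00020459093429088965
[-0.11  0.39 -0.08  1.1  -0.    1.29]
-0.28735023914726393 -0.17892962801192233
```

Foot is gripped and clear of the board. I'll carry it to the tray, whose centre is about (0.447, -0.376).

drive_tool([
  {"delta_pos": [0,0,-30],"spin": 0},
  {"delta_pos": [0,0,-65],"spin": 0},
  {"delta_pos": [-25,-15,-75],"spin": 0},
  {"delta_pos": [-65,-40,-75],"spin": 0},
  {"delta_pos": [-105,-65,-75],"spin": 0},
  {"delta_pos": [-145,-90,-75],"spin": 0},
  {"delta_pos": [-185,-115,-75],"spin": 0},
  {"delta_pos": [-225,-140,-75],"spin": 0},
  {"delta_pos": [-265,-165,-75],"spin": 0},
  {"delta_pos": [-297,-184,-75],"spin": 0},
])

```text
t: 28.4
ee_pos: [0.4474, -0.3875, 0.212]
ee_rot: [3.141, 0.001, 1.746]
force: [0.4, 0.2, -0.3]
gripper_width: 0.0098
grasp_force: 58.7
```

drive_tool([
  {"delta_pos": [0,0,25],"spin": 0},
  {"delta_pos": [0,0,60],"spin": 0},
  {"delta_pos": [0,0,90],"spin": 0},
  {"delta_pos": [0,0,90],"spin": 0},
])

```text
t: 28.9
ee_pos: [0.4472, -0.3849, 0.1198]
ee_rot: [-3.139, -0.003, 1.747]
force: [0.2, -0.3, -0.2]
gripper_width: 0.0099
grasp_force: 58.7
```

```bash
python3 - <<'E'
from h import *
im,d,c=cap('scene','sc5'); s=arm.read_state(); print(s['t'],s['ee_pos'],s['gripper_width'],s['force'])
im,d,c=cap('wrist','w9')
v,u=np.nonzero(d>0); X=(np.linalg.inv(c['mtx'])@np.vstack([u,v,np.ones(len(u))])*d[v,u]).T-np.array(c['t']); X=X@np.array(c['R'])
m=(abs(X[:,2]-.027)<.005)&(abs(X[:,0]-.447)<.085)&(abs(X[:,1]+.376)<.085); print('rim',m.sum(),X[m].min(0),X[m].max(0))
m=(abs(X[:,2]-.003)<.004)&(abs(X[:,0]-.447)<.05)&(abs(X[:,1]+.376)<.05); print('floor',np.median(X[m][:,2]))
m=(abs(X[:,0]-s['ee_pos'][0])<.03)&(X[:,1]>s['ee_pos'][1]-.02)&(X[:,1]<s['ee_pos'][1]+.04)&(X[:,2]>.035)&(X[:,2]<.11); print('foot',m.sum(),np.percentile(X[m],[2,50,98],axis=0) if m.sum() else '')
E
```

```text
28.95 [ 0.44801077 -0.38554072  0.12138562] 0.010038984823294139 [ 0.43827601  0.27084481 -0.81965915]
rim 4662 [ 0.38249311 -0.44720841  0.02200266] [ 0.53009696 -0.29991738  0.02964566]
floor 0.0022980875663646764
foot 3598 [[ 0.42885424 -0.38479899  0.0798328 ]
 [ 0.44690368 -0.36927586  0.08893396]
 [ 0.46732989 -0.35438213  0.10849544]]
```

drive_tool([
  {"delta_pos": [0,0,20],"spin": 0},
  {"delta_pos": [0,0,40],"spin": 0},
  {"delta_pos": [0,0,54],"spin": 0},
  {"delta_pos": [0,0,60],"spin": 0},
  {"delta_pos": [0,0,63],"spin": 0},
  {"delta_pos": [0,0,65],"spin": 0},
  {"delta_pos": [0,0,65],"spin": 0},
])

```text
t: 29.88
ee_pos: [0.4485, -0.3859, 0.0566]
ee_rot: [3.141, 0.001, 1.747]
force: [-0.4, 0.2, 0.0]
gripper_width: 0.0099
grasp_force: 58.9
```

drive_tool([
  {"delta_pos": [0,0,1],"spin": 0},
  {"delta_pos": [0,0,2],"spin": 0},
  {"delta_pos": [0,0,3],"spin": 0},
  {"delta_pos": [0,0,3],"spin": 0},
])

```text
t: 30.38
ee_pos: [0.4492, -0.3864, 0.0559]
ee_rot: [3.139, 0.003, 1.747]
force: [-3.0, 4.1, 21.5]
gripper_width: 0.0102
grasp_force: 61.2
```

Touching the floor at 21 N. I'll ease off a little, release so it settles on its sole, and retreat.

drive_tool([
  {"delta_pos": [0,0,-1],"spin": 0},
  {"delta_pos": [0,0,-2],"spin": 0},
  {"delta_pos": [0,0,-2],"spin": 0},
])

```text
t: 30.75
ee_pos: [0.4489, -0.3862, 0.0562]
ee_rot: [3.14, 0.002, 1.747]
force: [-0.7, 1.0, 8.1]
gripper_width: 0.0098
grasp_force: 59.6
```

drive_tool([
  {"delta_pos": [0,0,0],"spin": 0},
  {"delta_pos": [0,0,0],"spin": 0},
  {"delta_pos": [0,0,0],"spin": 0},
  {"delta_pos": [0,0,0],"spin": 0},
  {"delta_pos": [0,0,0],"spin": 0},
  {"delta_pos": [0,0,-15],"spin": 0},
  {"delta_pos": [0,0,-50],"spin": 0},
  {"delta_pos": [0,0,-100],"spin": 0},
  {"delta_pos": [0,0,-130],"spin": 0},
  {"delta_pos": [0,0,-130],"spin": 0},
], jaw=40)

```text
t: 32.0
ee_pos: [0.4494, -0.3867, 0.1889]
ee_rot: [3.138, 0.005, 1.747]
force: [-0.1, -0.8, -0.3]
gripper_width: 0.0399
grasp_force: 0.0
```

```bash
python3 - <<'E'
from h import *
track('fin',('scene','top'))
im,d,c=cap('wrist','w10')
v,u=np.nonzero(d>0); X=(np.linalg.inv(c['mtx'])@np.vstack([u,v,np.ones(len(u))])*d[v,u]).T-np.array(c['t']); X=X@np.array(c['R'])
n=(abs(X[:,0]-.447)<.05)&(abs(X[:,1]+.376)<.05)
for lo,hi in((.012,.02),(.03,.045),(.045,.058),(.058,.07)):
    m=n&(X[:,2]>lo)&(X[:,2]<hi); print(lo,m.sum(),np.percentile(X[m],[3,50,97],axis=0).round(4).tolist() if m.sum() else '')
E
python3 rect.py fintop >/dev/null; python3 -c "
import sys; sys.argv=['x','finscene']
exec(open('idx.py').read().replace(\"idx('sc3')\",'') )
"
```

```text
scene th 0.262 near/far [np.int64(0), (np.int64(175), np.float64(29.0), np.float64(198.8))]
top th 0.2624 near/far [np.int64(5), (np.int64(149), np.float64(30.9), np.float64(206.3))]
t 32.1 ee [ 0.4482 -0.3857  0.1856]
0.012 1001 [[0.3998, -0.4003, 0.0125], [0.4461, -0.3718, 0.0162], [0.4677, -0.3568, 0.0193]]
0.03 39 [[0.4427, -0.3754, 0.0318], [0.4482, -0.3709, 0.0391], [0.4543, -0.3698, 0.0438]]
0.045 49 [[0.4427, -0.3754, 0.0459], [0.4474, -0.3711, 0.0522], [0.4541, -0.37, 0.0577]]
0.058 153 [[0.4436, -0.381, 0.0588], [0.4488, -0.3755, 0.062], [0.4541, -0.3705, 0.0633]]
```

The foot stands upright in the tray: stem vertical, top at 63 mm, near the tray's centre. The other foot and the board are unchanged, so I'm handing in.

```bash
python3 -c "
from station import arm
print(arm.close_job())"
```

```text
the job is handed in; nothing more can be done
None
```

The job is handed in at about 32 s: the near foot slid to the stop rail with the board at 0.26 rad, where it stays; the index is within about 0.006 rad of the board's edge; the slid foot stands upright in the tray, and the other foot still holds on the start line.

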